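# Pop open the test reader's sample hatch

## Task

On the wider of the two white bench units, push the little bolt on its top sideways, away from the hatch, as far as it goes; then press the hatch's thumb pad down to its stop just once and let go, so that the hatch pops up. See that it stays open and do not push it back down; work with light fingertip pushes only, pinch and lift nothing, and leave the narrow unit's hatch and all the loose things as they are.

Things in the scene. Friction and masses are not known exactly. Their poses are not given: they have to be found in the camera images.
- reader: the wider of two white bench units, 200 deep (its x) x 260 wide (its y) x 85 mm high with a flat top, fixed to the table; origin at the centre of its underside; x points from its front (robot side) to its rear, y to its left as the robot sees it, z up
- bolt_tab (a point): centre of the upright grey tab of the bolt on the reader's top: 26 (x) x 14 (y) x 20 mm high, its centre 11.5 mm above the top, left of the hatch; axes as the reader. A metal tongue 3 mm thick, 12 mm wide runs 40 mm from it to -y, its end lying 8 mm over the hatch's left edge and holding the hatch down. 3 mm high guide rails beside the tongue; else free space around
- bolt (a joint): how far the bolt is slid to the reader's left (+y), m: 0 = fully over the hatch, 0.008 = just clear of it, 0.025 = end stop. About 1 N of friction; it stays where it is left
- hatch_pad (a point): centre of the top face of the raised thumb pad (24 x 26 mm, 8 mm proud) on the reader's grey hatch, a panel 80 (x) x 100 (y) mm flush with the top, hinged along its rear edge, opening upwards; the pad's centre is 60 mm in front of the hinge, 20 mm behind the front edge. Axes as the reader when shut; moves with the hatch
- hatch (a joint): hatch angle, rad: 0 shut and latched, negative pressed in, positive open. Push-push latch: the pad must go down 3.5 mm (-0.06) to trip it, hard stop at 5.5 mm (-0.092), about 4.5 N of spring. Let go, it swings up by itself to about 0.87 within 0.5 s and stays. Too short a press leaves it latched; an open hatch pressed right down latches again
- incubator: the other, narrower white unit, 200 x 150 x 85 mm high, fixed to the table, without a bolt; origin at the centre of its underside, axes as the reader's
- small_hatch_pad (a point): centre of the top face of the thumb pad on the narrow hatch (80 x 50 mm) of the narrower unit; to be left alone
- small_hatch (a joint): angle of that narrow hatch, rad: 0 = shut, same kind of latch
- cassette_a: flat white test cassette 70 x 22 x 5 mm lying on the table between the two units; loose; origin at the centre of its underside
- cassette_b: same kind of cassette, lying on the reader's top behind the hatch, at the left; loose; origin at the centre of its underside
- dropper: small white dropper bottle, 26 mm diameter, 55 mm high, standing between the two units; loose; origin at the centre of its underside
- jar: small specimen jar with white lid, 36 mm diameter, 45 mm high, standing on the reader's top behind the hatch, at the right; loose; origin at the centre of its underside
- marker: black marker pen 130 x 11 mm lying on top of the narrower unit, behind its hatch; loose; origin at the centre of its underside

How it is judged:
On the way, in this order (a step that is already met when the one before it is completed fails the run):
1. the bolt is slid clear of the hatch while the hatch is still shut (value of joint bolt above 0.018 m and value of joint hatch below 0.04 rad), for 0.1 s.
2. the hatch is pressed in by its thumb pad, past the latch point (value of joint hatch below -0.058 rad and contact force between the fingers and hatch above 0.5 N), for 0.02 s.
3. the hatch has popped up and stays open, untouched (value of joint hatch above 0.7 rad and contact force between each of the arm, the fingers and hatch below 0.1 N), for 0.5 s.
At the end, for the whole second after the job is handed in: The reader's hatch stands open by more than 0.7 rad and is still; its bolt is slid back more than 18 mm of its 25 mm; the narrow hatch is shut (within 0.03 rad) and no loose thing has moved more than 20 mm (value of joint hatch above 0.7 rad and velocity of joint hatch between -0.05 and 0.05 rad/s and value of joint bolt above 0.018 m and value of joint small_hatch between -0.03 and 0.03 rad and distance of each of cassette_a, cassette_b, dropper, jar, marker from where it was at the start of the episode below 0.02 m); the robot touches nothing.
It fails at once if the open hatch is pushed back down (a second press) (value of joint hatch between 0.04 and 0.14 rad and velocity of joint hatch below -0.1 rad/s).
It fails at once if the hatch or its pad is pinched or forced (over 40 N) (contact force between the fingers and hatch above 40 N).
It fails at once if the bolt is pinched or forced (over 35 N) (contact force between the fingers and bolt above 35 N).
It fails at once if the narrow unit's hatch is pressed in or opened (value of joint small_hatch below -0.045 rad or value of joint small_hatch above 0.03 rad).
It fails at once if a loose thing is moved, knocked over or lifted (distance of any of cassette_a, cassette_b, dropper, jar, marker from where it was at the start of the episode above 0.02 m).
It also fails if it takes over 40 s, if anything falls off the work surface, if the arm or the gripper's body presses on something with over 40 N, if the wrist force passes 120 N, or if a joint passes its speed limit or range.

## Robot

A 7-joint arm with a two-finger parallel gripper is mounted at the origin on the work surface. World frame = base frame: x ahead of the robot, y to its left, z up, the work surface at z = 0. Lengths are in m, angles in rad, forces in N, time in s.
With the tool pointing down it reaches from about 0.425 to 0.95 m from the base axis. Payload 4.7 kg.
Tool frame: the origin (TCP) lies between the finger pads; the fingertips stand 25 mm ahead of it and the grasp point (between the pads) lies 6 mm ahead of it; x points along the fingers, z is the direction in which the jaws open and shut, and the axes are right-handed (so a half turn about x gives the same grasp; the last joint's range is limited). The gripper opens to 85 mm and grips with 20 to 120 N. Pads are 22 mm wide; open, the fingers measure 114 mm over their backs; the gripper's body (76 mm by 85 mm) begins 54 mm behind the grasp point. The pads swing forward as they close: fully open they stand 13 mm farther back than shut.
Start: joints at [1.22, 0.469, -0.049, 1.532, 0.024, 1.141, -0.082], TCP at [0.214, -0.64, 0.256] pointing down, gripper open.
Joint ranges: [-2.59, 2.59], [-0.33, 1.99], [-1.39, 1.29], [0.1, 2.45], [-1.04, 4.18], [0.21, 1.99], [-2.66, 2.66]. Speed limits (rad/s): [2.57, 2.57, 3.14, 3.14, 3.14, 3.14, 3.14].

## Interface

Orientations are given as a 3x3 rotation matrix whose columns are the frame's x, y, z axes.
In Python, from rig import * gives the robot as it stands. Calls block until the motion is done:
- movep(position, orientation): joint-space move of the TCP to a pose.
- move_l(position, attitude=None, feed=0.15, until_force=None): straight line of the TCP; attitude=None keeps the orientation; feed is the mean speed in m/s. With until_force (N) it stops when the force on the tool has changed by that much, and returns True; else False.
- move_joints(angles): joint-space move.
- command_gripper(opening, newtons=None): finger opening in m; newtons is the grip in N (None keeps the last); returns when the fingers have stopped.
- sleep(seconds).
- inverse_kinematics(position, orientation): joint angles nearest the present ones, or None.
- sense(): the state.
- camera(name): name is "scene" or "top" or "wrist"; returns (picture, depth): 480x640x3 uint8, red, green, blue; 480x640 float32, m along the optical axis (not along the pixel's ray), 0 where there is no reading.
- camera_params(name): a dict with "K" (3x3 intrinsics, pixels), "position" and "rotation" of the camera in the world; the wrist camera has in their place "tool_from_camera" (4x4, takes a point from camera to tool coordinates, whose origin is the TCP and whose axes are the tool frame's). Camera axes: x right, y down, z forward; pixel columns grow to the right and rows downward; lengths in m; the calibration is good to about 2 mm. A picture is of the moment at which its call begins: read the wrist's pose just before it. camera_params takes no time and is no camera call.
A pose or a line that the arm cannot do raises Unreachable and nothing moves.
- finish_job(): hands the job in, once; it reports no verdict.
The state is a dict: "time_s": time; "joint_pos": joint angles; "qd": joint speeds; "joint_efforts": joint torques, N m; "position": TCP position; "tcp_rot": TCP orientation; "wrist_force": force on the tool from outside, world axes, zero at the start; "ft_torque": the same for the moment, N m; "finger_gap": finger opening in m.
Only numpy, scipy, OpenCV 4.12 (cv2) and the standard library are available. Lean on these libraries where they do the work, as an engineer would, in place of code of your own. Each camera call takes 0.05 s, during which the arm holds its last target. There are 200 camera calls.

## Working session

There is one attempt and no reset: what is moved stays moved. The work goes in short steps, each a Python script; the robot and the scene stay as the last script left them, time stands still between calls to the robot, and variables do not carry over. Pictures are saved under pics/ and viewed, about 8 in all and at most 12, crops included, and the job is handed in when it is done.

```bash
mkdir -p pics; ls; python3 - <<'E'
from rig import *
import cv2, numpy as np
for n in("top","scene"):
    im,d=camera(n); cv2.imwrite(f"pics/{n}0.png",im[:,:,::-1]); np.save(f"pics/{n}0.npy",d)
    p=camera_params(n); print(n,p)
s=sense();print(s["time_s"],s["position"],s["tcp_rot"],s["wrist_force"])
E
```

```text
pics
top {'K': array([[578.05050061,   0.        , 322.53322081],
       [  0.        , 578.05050061, 231.46887028],
       [  0.        ,   0.        ,   1.        ]]), 'position': array([0.49331673, 0.00664385, 1.07299114]), 'rotation': array([[-1.31509700e-03, -9.97690636e-01,  6.79092485e-02],
       [-9.99483476e-01, -8.69184813e-04, -3.21251570e-02],
       [ 3.21099940e-02, -6.79164194e-02, -9.97174161e-01]])}
scene {'K': array([[579.71537801,   0.        , 312.28207357],
       [  0.        , 579.71537801, 232.64840418],
       [  0.        ,   0.        ,   1.        ]]), 'position': array([ 1.2332588 , -0.12129162,  0.7704494 ]), 'rotation': array([[ 0.17298874,  0.68727545, -0.70549795],
       [ 0.9848747 , -0.12785723,  0.11693741],
       [-0.0098348 , -0.71505593, -0.69899806]])}
0.1 [ 0.21334677 -0.63988919  0.25534102] [[-6.45335355e-04  9.48669270e-01  3.16269189e-01]
 [ 1.69230531e-03  3.16269838e-01 -9.48667764e-01]
 [-9.99998360e-01 -7.69848198e-05 -1.80953815e-03]] [-0.25764971  0.52801355  0.61778574]
```

View pics/top0.png

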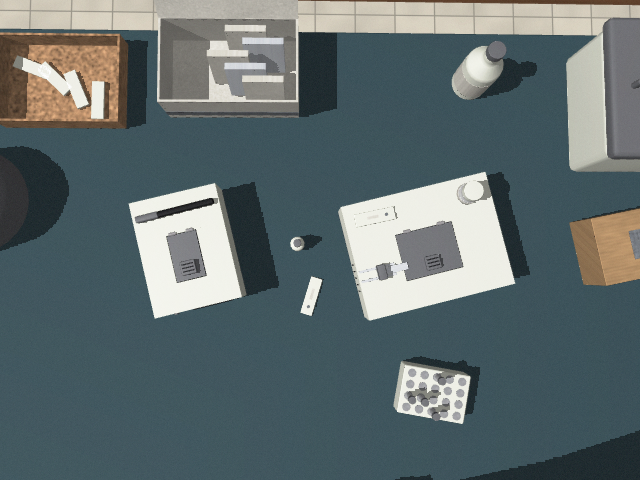

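View pics/scene0.png

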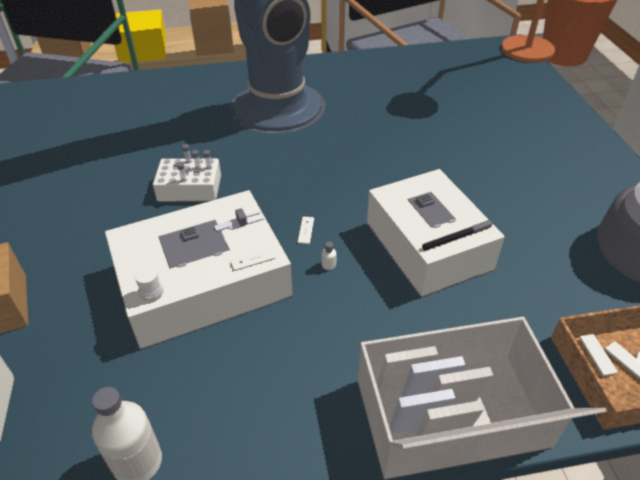

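The top view shows the reader centred near (427,247) and rotated about 13°. Its hatch is at (430,251), the pad at (433,262) and the bolt tab at (383,271). The incubator is at left, with the cassette and dropper between the units. Next I measure.

```bash
cat > h.py <<'E'
import numpy as np, cv2
def ray(p,uv,z,R=None,t=None):
    R=p["rotation"] if R is None else R; t=p["position"] if t is None else t
    uv=np.atleast_2d(uv).astype(float)
    d=np.c_[uv,np.ones(len(uv))]@np.linalg.inv(p["K"]).T@R.T
    return t+d*((z-t[2])/d[:,2])[:,None]
E
python3 - <<'E'
from rig import *
from h import *
im=cv2.imread("pics/top0.png"); d=np.load("pics/top0.npy"); p=camera_params("top")
g=im.min(2); hsv=cv2.cvtColor(im,cv2.COLOR_BGR2HSV)
m=((g>200)).astype(np.uint8)
cs=[c for c in cv2.findContours(m,0,1)[0] if cv2.contourArea(c)>10000]
for c in cs:
    w=ray(p,c[:,0],.085)[:,:2]; r=cv2.minAreaRect(w.astype(np.float32)); print("white",r)
# dark areas inside reader
x0,y0=360,200
sub=((im.max(2)<140)).astype(np.uint8)
mask=np.zeros_like(m); big=max(cs,key=cv2.contourArea); cv2.drawContours(mask,[cv2.convexHull(big)],-1,1,-1)
mask=cv2.erode(mask,np.ones((7,7)))
for c in cv2.findContours(sub*mask,0,1)[0]:
    if cv2.contourArea(c)>25:
        w=ray(p,c[:,0],.085)[:,:2].astype(np.float32); print("dark",cv2.contourArea(c),cv2.boundingRect(c),cv2.minAreaRect(w))
# depth heights
v,u=np.mgrid[0:480,0:640]
k=p["K"]; P=np.stack([(u-k[0,2])/k[0,0]*d,(v-k[1,2])/k[1,1]*d,d],-1)@p["rotation"].T+p["position"]
print(np.round(P[262:281:2,374:396:2,2]*1000).astype(int)); print(np.round(P[250:274:2,420:446:2,2]*1000).astype(int))
crop=cv2.resize(im[165:325,330:520],None,fx=4,fy=3.75,interpolation=cv2.INTER_CUBIC); cv2.imwrite("pics/crop.png",cv2.resize(im[165:325,330:520],None,fx=3.7,fy=3.7,interpolation=cv2.INTER_CUBIC))
E
```

```text
white ((0.5375126600265503, -0.20553699135780334), (0.19931162893772125, 0.25988027453422546), 13.849870681762695)
dark 193.0 (376, 263, 17, 17) ((0.49332284927368164, -0.13135214149951935), (0.026902897283434868, 0.026308894157409668), 13.69485855102539)
dark 2609.5 (395, 221, 68, 60) ((0.5290400981903076, -0.20803752541542053), (0.08342768996953964, 0.1011381447315216), 14.162169456481934)
dark 53.0 (478, 181, 11, 19) ((0.633283793926239, -0.3045073449611664), (0.03262375295162201, 0.014169660396873951), 5.599306106567383)
[[ 86  86  87  83  85  85  85  83  88  87  85]
 [ 88  86  87  84 104 109  91  90  89  90  88]
 [ 86  98 106 109 108 108  89  85  91  92  89]
 [ 90  93 106 109 108 106  92  89  90  88  92]
 [ 85  87 106 108 109 108  90  91  90  87  91]
 [ 87  86 105 105 106 110 104  92  88  89  91]
 [ 86  82 100 109 107 104 105  88  86  87  91]
 [ 85  85  93 106 105 109 108  87  81  87  85]
 [ 88  87  89 103 106 110 106  87  87  86  84]
 [ 87  87  85  85  83  86  87  87  86  85  87]]
[[  87   85   84   87   80   85   84   86   89   84   86   87   84]
 [  87   85   86   86   83   85   84   87   84   85   85   87   86]
 [  88   88   89   87   86   84   86   85   93   95   85   86   85]
 [  85   87   85   86   93   92   92   93   95   92   85   87   84]
 [  87   89   92   95   96   94   96   96   97   95   85   89   84]
 [  86   83   89   94   96   96   93   94   94   95   91   84   89]
 [  86   87   85 1073   91   98   95   95   96   94   97   85   85]
 [  85   88   85   93   94   96   94   95   95   97   91   87   86]
 [  85   86   87   94   98   95   93   95   94   95   97   84   85]
 [  85   84   85   91   95   95   95   88   92   87   85   85   87]
 [  84   83   86   87   92   85   85   85   85   84   87   87   86]
 [  87   84   86   86   83   86   87   84   86   85    7   85   86]]
```

View pics/crop.png

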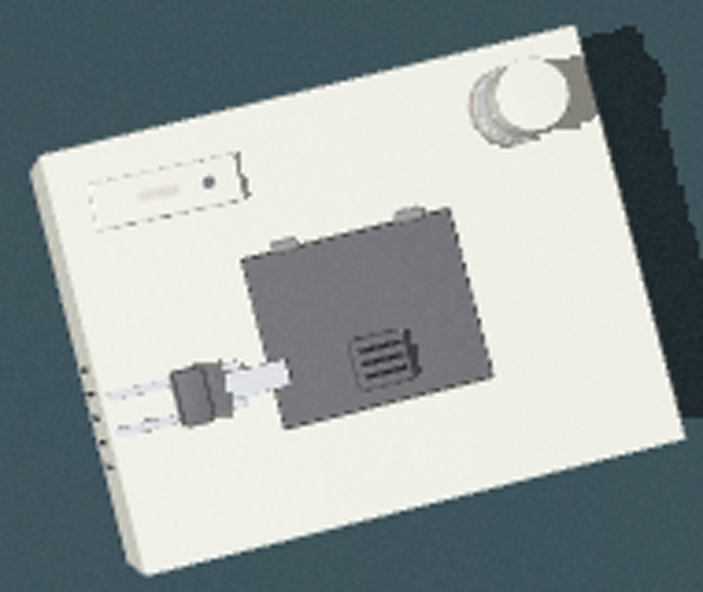

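```bash
cat >> h.py <<'E'
a=np.radians(13.85); X=np.array([np.cos(a),np.sin(a),0]); Y=np.array([-np.sin(a),np.cos(a),0])
O=np.array([0.5375,-0.2055,0]); R=np.c_[[0,0,-1],X,-Y]
def loc(P): return (np.asarray(P)-O)@np.c_[X,Y,[0,0,1]]
def wld(q): return O+np.c_[X,Y,[0,0,1]]@np.asarray(q)
def cloud(K,Rc,t,d):
    v,u=np.mgrid[0:480,0:640]
    P=np.stack([(u-K[0,2])/K[0,0]*d,(v-K[1,2])/K[1,1]*d,d],-1)@Rc.T+t
    return P[d>0.02].reshape(-1,3)
def feats(P):
    L=loc(P); out={}
    L=L[(abs(L[:,0])<.1)&(abs(L[:,1])<.13)]
    print("top z",np.median(L[:,2]))
    for n,lo,hi,c,w in(("tab",.101,.115,(-.025,.082),.03),("pad",.0905,.1,(-.025,0),.022)):
        q=L[(L[:,2]>lo)&(L[:,2]<hi)&(abs(L[:,0]-c[0])<w)&(abs(L[:,1]-c[1])<w)]
        r=np.percentile(q,[3,97],0); print(n,len(q),"mid",np.round(r.mean(0),4),"size",np.round(r[1]-r[0],4),"z",np.median(q[:,2]).round(4))
E
python3 - <<'E'
from rig import *
from h import *
p=camera_params("top"); feats(cloud(p["K"],p["rotation"],p["position"],np.load("pics/top0.npy")))
print("uv", loc(ray(p,[382,272],.1065)),loc(ray(p,[432.7,262.3],.093)))
command_gripper(0.0,20)
movep(wld([-.025,.03,.30]),R)
s=sense(); im,d=camera("wrist"); w=camera_params("wrist"); T=w["tool_from_camera"]
Rc=s["tcp_rot"]@T[:3,:3]; t=s["position"]+s["tcp_rot"]@T[:3,3]
feats(cloud(w["K"],Rc,t,d)); cv2.imwrite("pics/w1.png",im[:,:,::-1]); np.save("pics/w1.npy",d)
np.savez("pics/w1p.npz",Rc=Rc,t=t,K=w["K"])
print(s["time_s"],s["position"],s["wrist_force"],s["finger_gap"])
E
```

```text
top z 0.08544471856708746
tab 128 mid [-0.0248  0.09    0.1062] size [0.024  0.0128 0.0064] z 0.1064
pad 205 mid [-0.0296 -0.0001  0.0942] size [0.0221 0.0244 0.0064] z 0.094
uv [[-0.02544304  0.09019442  0.1065    ]] [[-0.03080991  0.00015465  0.093     ]]
top z 0.08589844534668517
tab 540 mid [-0.0236  0.0907  0.1049] size [0.024  0.0131 0.0045] z 0.1058
pad 816 mid [-0.029   0.001   0.0929] size [0.0223 0.024  0.0035] z 0.093
2.8333 [ 0.50574688 -0.18370628  0.29984279] [0.13063917 0.34893661 0.01358818] 0.0003918013798071942
```

View pics/w1.png

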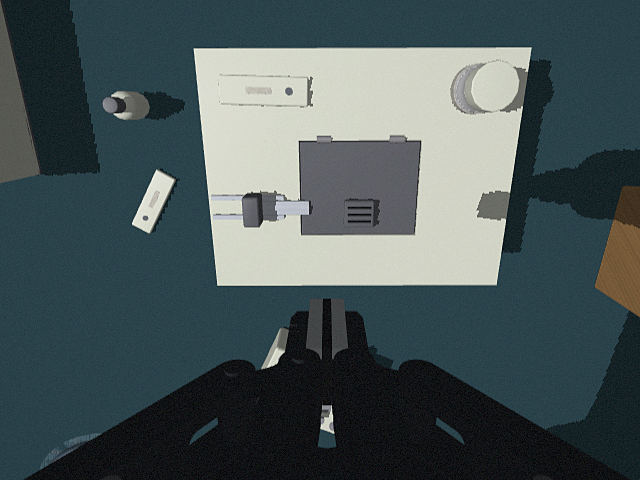

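The wrist view agrees with the top view to within 1–2 mm: tab at (252,210), pad at (361,212), hatch shut. Next I push the bolt.

```bash
python3 - <<'E'
from rig import *
from h import *
zt=.085+.011+.025
move_l(wld([-.024,.046,.17]),R,feed=.15)
print("down",move_l(wld([-.024,.046,zt]),R,feed=.08,until_force=6))
print("push",move_l(wld([-.024,.115,zt]),R,feed=.03,until_force=8))
s=sense(); print(s["time_s"],loc(s["position"]),s["wrist_force"])
move_l(wld(loc(s["position"])-[0,.02,0]),R,feed=.08)
move_l(wld([-.024,.03,.30]),R,feed=.25)
s=sense(); im,d=camera("wrist"); w=camera_params("wrist"); T=w["tool_from_camera"]
Rc=s["tcp_rot"]@T[:3,:3]; t=s["position"]+s["tcp_rot"]@T[:3,3]
P=cloud(w["K"],Rc,t,d); feats(P)
L=loc(P); q=L[(L[:,2]>.101)&(L[:,2]<.112)&(abs(L[:,0]+.025)<.03)&(L[:,1]>.07)&(L[:,1]<.13)]; print(len(q),np.percentile(q,[3,97],0).mean(0))
cv2.imwrite("pics/w2.png",im[:,:,::-1]); print(s["time_s"])
E
```

```text
down False
push True
6.2167 [-0.02401879  0.09511472  0.12105216] [ 2.17312209 -1.46919443  1.39693285]
top z 0.08585035162922156
tab 192 mid [-0.0237  0.1098  0.1045] size [0.0236 0.004  0.005 ] z 0.1055
pad 822 mid [-0.0289  0.0011  0.0929] size [0.0224 0.024  0.0034] z 0.093
556 [-0.02354631  0.11451316  0.10483388]
7.5083
```

View pics/w2.png

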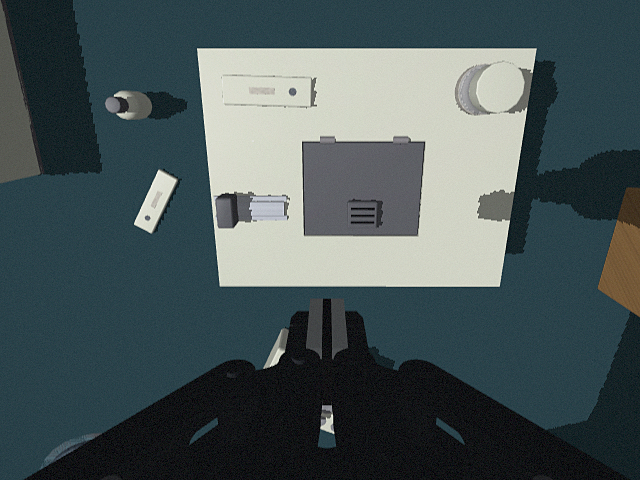

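The bolt has moved about 24 mm (0.0907 → 0.1145). That is effectively the end stop, and the tongue is clear of the hatch. Next is the single press.

```bash
python3 - <<'E'
from rig import *
from h import *
c=[-.029,.0005]
move_l(wld([*c,.15]),R,feed=.2)
print("contact/press",move_l(wld([*c,.106]),R,feed=.025,until_force=12))
s=sense(); print(s["time_s"],loc(s["position"]),s["wrist_force"])
move_l(wld([*c,.26]),R,feed=.35)
sleep(.8)
move_l(wld([-.10,.03,.32]),R,feed=.25)
s=sense(); im,d=camera("wrist"); w=camera_params("wrist"); T=w["tool_from_camera"]
Rc=s["tcp_rot"]@T[:3,:3]; t=s["position"]+s["tcp_rot"]@T[:3,3]
L=loc(cloud(w["K"],Rc,t,d)); q=L[(abs(L[:,0])<.06)&(abs(L[:,1])<.03)&(L[:,2]<.2)]; print("hatch max z",np.percentile(q[:,2],98))
q=L[(L[:,2]>.101)&(L[:,2]<.112)&(abs(L[:,0]+.025)<.03)&(L[:,1]>.07)&(L[:,1]<.13)]; print(len(q),np.percentile(q,[3,97],0).mean(0))
cv2.imwrite("pics/w3.png",im[:,:,::-1]); cv2.imwrite("pics/top3.png",camera("top")[0][:,:,::-1]); print(s["time_s"])
E
```

```text
contact/press True
9.8333 [-0.02979623  0.00048688  0.11299074] [-2.76038104  0.16797964  7.72840418]
hatch max z 0.14395321097891842
604 [-0.02396313  0.11448225  0.10495868]
11.75
```

View pics/w3.png

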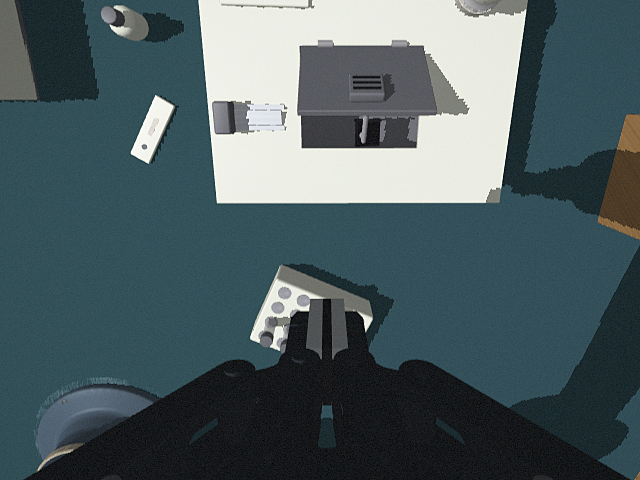

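View pics/top3.png

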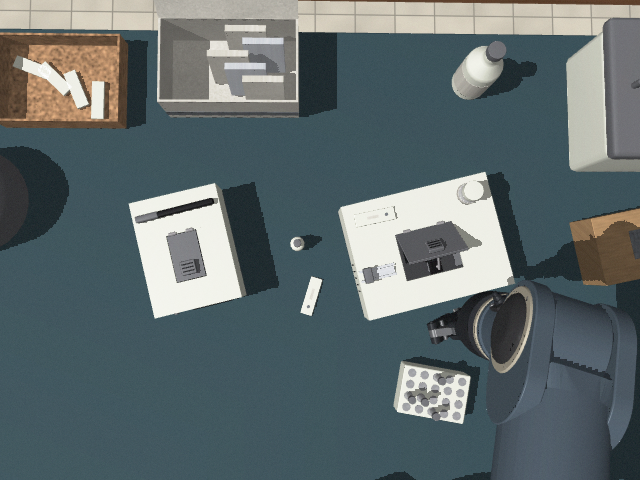

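The hatch stands open, with its edge about 59 mm above the top (≈0.85 rad). The bolt is back, the loose things are where they were, and the arm is clear.

```bash
python3 - <<'E'
from rig import *
finish_job(); print(sense()["time_s"])
E
```

```text
the job is handed in; nothing more can be done
the job is handed in; nothing more can be done
```

The reader's hatch is open and the job is handed in. The interface gave no verdict, so what follows rests on my own measurements.

- **Bolt:** I pushed the tab to the reader's left with closed fingertips until the force stop tripped. It moved about 24 mm of its 25 mm by depth measurement. It was still there after the hatch opened.
- **Hatch press:** I pressed the thumb pad once, stopping when the tool force had changed by 12 N. The tool stopped about 5 mm below the height where it should first meet the pad, so past the 3.5 mm latch point and near the 5.5 mm hard stop. I then withdrew quickly straight up.
- **Hatch open:** About a second and a half after I let go, the hatch edge stood about 59 mm above the reader's top, roughly 0.85 rad open.
- **Everything else:** In the last top picture the narrow hatch looked shut and the loose things looked unmoved. I judged both by eye. The arm was clear of everything, and the last clock reading before hand-in was 11.75 s of the 40 s allowed.

No check failed. The top and wrist cameras agreed to within about 1–2 mm.

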